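Load a board carrier into the test jig and hold the pin-located cover down

ROBOT

A 6-joint arm with a two-finger parallel gripper is mounted at the origin on a cart in front of the work surface, level with it; the furniture and walls round the work are solid. World frame = base frame: x ahead of the robot, y to its left, z up, the work surface at z = 0. Lengths are in mm, angles in rad, forces in N, time in s.
With the tool pointing down it reaches from about 350 to 975 mm from the base axis. Payload 4.9 kg.
Tool frame: the origin (TCP) lies at the very end of the fingers, on their centre line; the grasp point (between the pads) lies 19 mm behind it (arm.pinch_z is the distance from the TCP to the grasp point, in mm); z points along the fingers, y is the line along which they close (so a half turn about z gives the same grasp; the last joint's range is limited). The gripper opens to 85 mm and grips with 20 to 120 N. Pads are 22 mm wide; open, the fingers measure 114 mm over their backs; the gripper's body (76 mm by 85 mm) begins 54 mm behind the grasp point. The pads swing forward as they close: fully open they stand 13 mm farther back than shut.
Start: joints at [1.067, 0.053, 1.613, -0, 1.476, -0.119], TCP at [234.597, 579.28, 231.304] pointing down, gripper open.
Joint ranges: [-3.01, 3.01], [-1.01, 2.22], [0.06, 2.58], [-1.02, 4.17], [0.09, 2.62], [-3.14, 3.14]. Speed limits (rad/s): [2.57, 2.57, 3.14, 3.14, 3.14, 3.14].

INTERFACE

Orientations are given as a unit quaternion [x, y, z, w].
In Python, from workcell import get_obs, capture, camera_model, workorder, finder, arm gives the robot as it stands.
- The arm moves only by the tool play_rows, never from a script. Its argument "deltas" is a list that holds one entry, the list of rows, each a list of 7 numbers: the turn, a rotation vector about the tool's x, y, z in rad, then the shift along the tool's x, y, z in m, then the opening, from 0 (shut) to 1 (fully open). A call has 1 to 20 rows; each row shifts and turns the commanded pose from where the row before left it, along the tool's axes as they then stand; what a row does not reach is not made up. A row lasts 1/10 s, in which the tool goes at most 50 mm and 8.59 degrees, less where a joint would pass 70% of its speed; a pose out of reach is approached as far as the arm can. A call is refused whole if a number of a shift passes 0.05 or a number of a turn 0.15, either way. A call with a gripper value outside its range is refused whole. The fingers move at their own pace and stop on an object; "newtons" is the grip in N (left out, the last holds). Time passes only in rows, so rows that do not move let the fingers close. It gives the time, the measured TCP pose, the force, the opening and the grip force at its end, in the units of the state.
- get_obs(): the state, without advancing time (a new reading comes with each control period).
- capture(name): name is "side" or "top" or "wrist"; returns the picture (384x512x3 uint8, blue, green, red); there is no depth.
- camera_model(name): a dict with "fov_y" (degrees; the focal length in pixels is half the picture's height over the tangent of half this angle, whatever the lens; pixels are square), "cx", "cy" (the principal point, pixels), "k1" (the pictures are not rectified: a ray, as slopes to the right and down, at radius r is drawn at 1 + k1 r^2 times it, then the intrinsics apply), "camera_from_world" (4x4, takes a point from world to camera coordinates); the wrist camera has in their place "T_tool_cam" (4x4, takes a point from camera to tool coordinates, whose origin is the TCP and whose axes are the flange's). Camera axes: x right, y down, z forward; pixel columns grow to the right and rows downward; lengths in mm; the calibration is good to about 2 mm. A picture is of the moment at which its call begins: read the wrist's pose just before it. camera_model takes no time and is no camera call.
- workorder.hand_in(): hands the job in; it is judged then, once.
Trained networks look in the newest picture that a camera, given by its name, has taken for a name from the list of things; names that differ only in an ending like _2 or _b are one class to them, and where a whole thing is asked for, a point or a joint stands for the part that bears it (a point fixed in the world has none). Each returns a list of dicts, best first, with "p" (0 to 1); they miss things now and then, are a little off and sometimes report something else, mostly with a low value. They report only what shows in the picture. A call takes as long as a camera call. They do not tell look-alikes from the thing itself.
- finder.spot_in(thing, camera): "rect" ([left, top, width, height] in pixels, round what is visible of it).
- finder.pinpoint(thing, camera): "centre" ([column, row] in pixels: a listed point, or the origin of a listed thing).
The state is a dict: "time": time; "joints": joint angles; "qvel": joint speeds; "joint_efforts": joint torques, N m; "tool_pos": TCP position; "orientation": TCP orientation; "wrist_force": force on the tool from outside, world axes, zero at the start; "moment": the same for the moment, N m; "width": finger opening in mm; "grasp_force": force on a finger pad.
Only numpy, scipy, OpenCV 4.12 (cv2) and the standard library are available. Lean on these libraries where they do the work, as an engineer would, in place of code of your own. Each camera call takes 0.05 s, during which the arm holds its last target. There are 200 camera calls.

TASK

Test a control board: slide its blue carrier all the way into the guide rails of the test jig, board side up, and let go of it. Then fit the cover with its two blind holes over the jig's two dowel pins, so that it drops onto the rails, and push it down by its handle until the sprung nest is at the bottom of its travel. Finish while still holding the cover down like that, and leave the other things on the bench alone.

Things in the scene. Friction and masses are not known exactly. Their poses are not given: they have to be found in the camera images.
- test_jig: test jig fixed to the bench: black base 82 x 104 mm, with two upright steel dowel pins and, between them, a sprung aluminium nest. Origin on the bench. Its x axis is the direction in which a carrier is pushed in, its z is up; the open mouth of the nest is at its -x end. The grey plug housing at its back ends at x = +67 mm
- nest (a joint): how far the sprung aluminium nest is pushed down into the jig, in m: 0 = up (at rest), 0.006 = bottom stop. Springs hold it up: it does not move under the weight of carrier and cover; pushing it to the bottom takes about 8 to 12 N on top of these
- nest_stop (a point): on the nest floor, in the middle of the foot of the back stop (the wall that ends the carrier's way); axes as the jig's. In the jig's frame at x = 42 mm, y = 0, height 28 mm above the bench with the nest up. The nest floor is at this height, from x = -28 to +46 mm (a ramp leads up to it at the mouth), with a grooved rail along each side
- nest_mouth (a point): on the nest floor in the middle of the mouth, where the rails begin (jig frame x = -28 mm); they end at x = +46 mm. Each rail has a groove 7 mm high just above the floor; groove to groove it is 58 mm wide; the rails overhang the grooves by 4 mm a side; rail tops are flat, 46 mm above the bench. Outside, the mouth is flared as far as x = -37 mm, by low guides up to 34 mm above the bench
- carrier: flat blue carrier slab 96 x 56 x 5 mm with a green control board fixed on top (board and parts up to 16 mm above the underside, from x = -25 to +45 mm) and a black upright fin at the trailing end to hold it by; 0.14 kg. Origin at the centre of the slab's underside; x points to the leading end (the end that goes into the jig first), z up.
- carrier_fin (a point): on the carrier's black fin, 8 mm below its top, at x = -38 mm from the carrier's origin and 33 mm above its underside. The fin is 10 mm thick (across y), 20 mm long (along x) and stands from 5 to 41 mm above the underside
- carrier_nose (a point): middle of the carrier's leading edge, at its underside (x = +48 mm from its origin). The carrier is home when this edge is against the back stop; the fin then stays outside the mouth
- cover: aluminium cover plate 64 x 104 x 12 mm, lying flat, with a black bar handle on top and two dark round bosses; 0.26 kg. Origin at the centre of its underside; y runs along its length. Under the bosses, at y = +42 and -42 mm, are two round blind holes 9.5 mm wide and 17 mm deep with chamfered mouths, open only underneath; the cover fits either way round
- cover_handle (a point): centre of the cover's handle bar, 33.5 mm above the cover's underside. The bar runs along the cover's length (its y), 54 mm long, 12 mm thick (across x), its underside 26 mm and its top 41 mm above the cover's underside, on two posts
- pin_seat (a point): point midway between the two dowel pins, fixed to the jig, at the height of the rail tops (46 mm above the bench, x = 5 mm in the jig's frame); axes as the jig's. The cover's origin comes here when it has dropped onto the pins and rests on the rails; the cover then goes 6 mm lower when pressed fully down
- pin_left (a point): tip of the dowel pin on the jig's +y side, 42 mm from pin_seat and 56 mm above the bench. The pins are 7 mm thick, tapered to 3 mm over the last 6 mm, and stand 10 mm above the rail tops
- pin_right (a point): tip of the dowel pin on the jig's -y side, likewise
- black_tote: obstacle, fixed: big open black tote 294 x 300 mm, walls 112 mm high, beside and behind the loose parts; origin under its centre, its sides along the world axes. A rack of upright green boards, up to 235 mm high, stands on its right part, level with its front side. The bench's front edge is a wall too, 84 mm high, its inner face at world x = 0.365 m
- tape_roll: bystander: roll of brown tape lying flat, 53 mm across, 19 mm high; origin under its centre
- loupe: bystander: small black loupe, 36 mm across, 30 mm high; origin under its centre
- glue_bottle: bystander: white glue bottle with a red cap, 29 mm across, 86 mm high; origin under its centre
Things that resemble listed ones, but are neither listed nor needed, are in the scene too. What is shaped like the cover but red is not meant.

How it is judged (in metres and radians):
On the way, in this order (a step that is already met when the one before it is completed fails the run):
1. the carrier is fully home in the jig's rails, board side up, and let go (x of carrier_nose in the frame of nest_stop above -0.004 m and y of carrier_nose in the frame of nest_stop between -0.003 and 0.003 m and z of carrier_nose in the frame of nest_stop below 0.003 m and angle between carrier's own z axis and vertical below 0.06 rad and contact force between the fingers and carrier below 0.2 N), for 0.2 s.
2. the cover has dropped over both pins onto the rails (horizontal distance between cover and pin_seat below 0.0025 m and z of cover in the frame of pin_seat below 0.0025 m and angle between cover's own z axis and vertical below 0.06 rad and angle between the y axis of cover and the y axis of test_jig, either way round below 0.06 rad), for 0.1 s.
At the end, for the whole second after the job is handed in: Carrier let go, flat, within 4 mm of the back stop and 3 mm of the middle; cover on both pins (2.5 mm, 0.06 rad), at rest; fingers still bearing on it (over 4 N), nest held down at least 4.5 of 6 mm, cover on jig over 6 N; bystanders within 20 mm (all of step 1 and horizontal distance between cover and pin_seat below 0.0025 m and angle between cover's own z axis and vertical below 0.06 rad and angle between the y axis of cover and the y axis of test_jig, either way round below 0.06 rad and value of joint nest above 0.0045 m and contact force between cover and test_jig above 6 N and contact force between the fingers and cover above 4 N and linear speed of cover below 0.02 m/s); the arm keeps its last pose, push and grip.
It fails at once if a bystander is shifted by more than 20 mm or tipped over (distance of any of tape_roll, loupe, glue_bottle from where it was at the start of the episode above 0.02 m or angle between any of glue_bottle, tape_roll, loupe's own z axis and vertical above 0.4 rad).
It also fails if it takes over 61 s, if anything falls off the work surface, if the arm or the gripper's body presses on something with over 40 N, if the wrist force passes 120 N, or if a joint passes its speed limit or range.

## Working session

There is one attempt and no reset: what is moved stays moved. The work goes in short steps, Python scripts to look and compute and a tool call to move; the robot and the scene stay as the last step left them, time stands still between calls to the robot, and variables do not carry over. Pictures are saved under pics/ and viewed, at most 10 in all, crops included, and the job is handed in when it is done.

Besides the shell and the picture viewer there is one more tool, called after "Emit:" as name(argument=value, ...) on one line, values as JSON. play_rows: Moves the arm, as the interface text tells. Its arguments: {"type":"object","properties":{"deltas":{"type":"array"},"newtons":{"type":"number"}},"required":["deltas"]}

```bash
mkdir -p pics; ls; python3 - <<'E'
from workcell import *
import cv2,numpy as np
for c in ("side","top"):
    im=capture(c); cv2.imwrite(f"pics/{c}0.png",im)
    m=camera_model(c); print(c,m)
    for t in ("test_jig","nest_stop","nest_mouth","carrier","carrier_fin","carrier_nose","cover","cover_handle","pin_left","pin_right","tape_roll","loupe","glue_bottle"):
        print(t,[(np.round(d["centre"]).tolist(),round(d["p"],2)) for d in finder.pinpoint(t,c)][:4])
print(camera_model("wrist")); s=get_obs(); print(s)
E
```

```text
pics
side {'fov_y': 54.21296672993751, 'cx': 257.12630041137817, 'cy': 196.55319886254694, 'k1': -0.04899804383367763, 'camera_from_world': array([[-9.48970882e-01, -3.14861788e-01, -1.77853633e-02,
         5.78449828e+02],
       [-1.60407453e-01,  5.30474921e-01, -8.32385612e-01,
         3.69202368e+01],
       [ 2.71521112e-01, -7.87056804e-01, -5.53911431e-01,
         9.95028761e+02],
       [ 0.00000000e+00,  0.00000000e+00,  0.00000000e+00,
         1.00000000e+00]])}
test_jig [([228.0, 274.0], 0.93)]
nest_stop [([207.0, 269.0], 0.84), ([180.0, 258.0], 0.58)]
nest_mouth []
carrier [([288.0, 242.0], 0.87)]
carrier_fin [([300.0, 232.0], 0.81)]
carrier_nose [([265.0, 239.0], 0.86)]
cover [([293.0, 214.0], 0.83)]
cover_handle [([295.0, 205.0], 0.88)]
pin_left [([226.0, 269.0], 0.86)]
pin_right [([222.0, 241.0], 0.73)]
tape_roll [([232.0, 322.0], 0.63)]
loupe [([178.0, 316.0], 0.56)]
glue_bottle [([178.0, 256.0], 0.54)]
top {'fov_y': 42.19413498053851, 'cx': 255.91299768015344, 'cy': 187.73934680566225, 'k1': -0.03313288828679479, 'camera_from_world': array([[-1.34931756e-02, -9.
[... 1450 characters left out ...]
time': 1.4, 'joints': array([ 1.06700314e+00,  5.27051307e-02,  1.61292717e+00,  9.74803950e-06,
        1.47599826e+00, -1.19010360e-01]), 'qvel': array([-0.00074793,  0.00128462,  0.00145469,  0.00036779,  0.00197341,
       -0.00083232]), 'joint_efforts': array([ 3.73893618e-04, -3.93672001e+01, -3.70453155e+01, -9.03783007e-05,
        5.11515027e-04, -3.16719451e-06]), 'tool_pos': array([234.58731388, 579.27255572, 231.28413961]), 'orientation': array([ 1.91207185e-01,  9.81549699e-01, -1.65539419e-05, -1.04255608e-05]), 'wrist_force': array([-0.09638999,  0.18209924, -0.2757352 ]), 'moment': array([-0.04028329, -0.03134232,  0.00032765]), 'grasp_force': 0.0, 'width': 85.46141946240297}
```

```bash
python3 - <<'E'
import cv2,numpy as np
t=cv2.imread("pics/top0.png");s=cv2.imread("pics/side0.png")
cv2.imwrite("pics/m1.png",cv2.resize(t[90:290,110:400],(800,552),interpolation=cv2.INTER_CUBIC))
cv2.imwrite("pics/m2.png",cv2.resize(s[170:370,120:386],(798,600),interpolation=cv2.INTER_CUBIC))
E
```

```text
(no output)
```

View pics/m1.png

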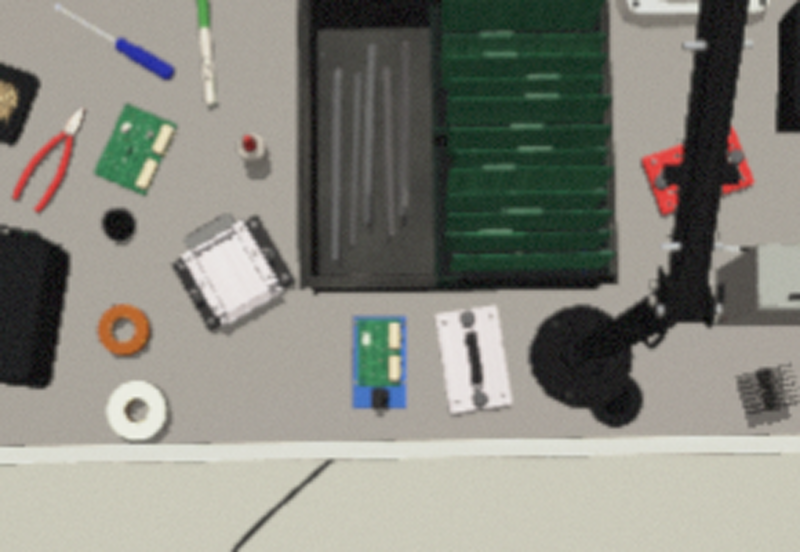

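View pics/m2.png

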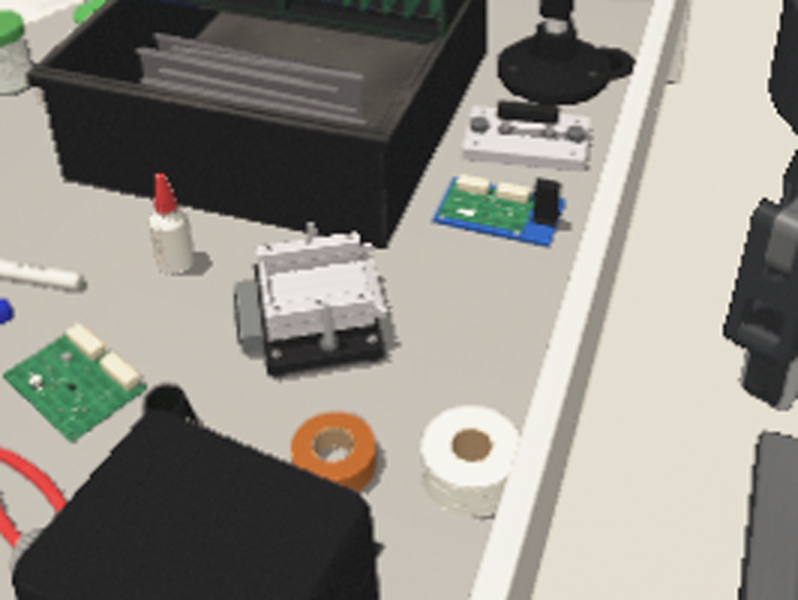

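Carrier candidates: blue carrier with fin at top (247,219), loose green board without blue at (159,147) – the carrier is the blue one. Cover candidates: silver plate (282,218), red look-alike (363,152), and falsely (154,171), the loupe – the silver one is it. The jig is at about (195,188), with its grey plug up-left, so its mouth faces down-right.

```bash
cat > h.py <<'E'
from workcell import *
import cv2,numpy as np
from scipy.spatial.transform import Rotation as R
from scipy.optimize import least_squares
def cam(name,obs=None):
    m=camera_model(name)
    if name=="wrist":
        s=obs or get_obs(); T=np.eye(4);T[:3,:3]=R.from_quat(s["orientation"]).as_matrix();T[:3,3]=s["tool_pos"]
        C=np.linalg.inv(T@m["T_tool_cam"])
    else: C=m["camera_from_world"]
    return dict(C=C,f=192/np.tan(np.radians(m["fov_y"])/2),c=np.array([m["cx"],m["cy"]]),k=m["k1"])
def proj(c,p):
    q=np.atleast_2d(p)@c["C"][:3,:3].T+c["C"][:3,3]; s=q[:,:2]/q[:,2:]
    return s*(1+c["k"]*(s**2).sum(1,keepdims=True))*c["f"]+c["c"]
def onz(c,px,z):   # world point of pixel at height z
    return least_squares(lambda v:(proj(c,[v[0],v[1],z])[0]-px),[500,100]).x
def pose_fit(obs,model,z,x0):
    """obs: list of (cam,name,px,sigma); model: name->xyz in body; body flat at height z: x,y,yaw"""
    def f(v):
        Rm=R.from_euler('z',v[2]).as_matrix()
        return np.concatenate([(proj(c,Rm@model[n]+[v[0],v[1],z])[0]-px)/s for c,n,px,s in obs])
    r=least_squares(f,x0,loss="soft_l1"); return r.x,r.fun.reshape(-1,2)
JIG={k:np.array(v,float) for k,v in dict(test_jig=[0,0,0],nest_stop=[42,0,28],nest_mouth=[-28,0,28],pin_left=[5,42,56],pin_right=[5,-42,56]).items()}
CAR={k:np.array(v,float) for k,v in dict(carrier=[0,0,0],carrier_fin=[-38,0,33],carrier_nose=[48,0,0]).items()}
COV={k:np.array(v,float) for k,v in dict(cover=[0,0,0],cover_handle=[0,0,33.5]).items()}
E
python3 - <<'E'
from h import *
t,s=cam("top"),cam("side")
o=[(t,"nest_stop",[188,178],1),(t,"nest_mouth",[195,200],2),(t,"pin_left",[178,195],1),(t,"pin_right",[204,180],1),(s,"nest_stop",[207,269],1),(s,"pin_left",[226,269],1),(s,"pin_right",[222,241],1)]
print("jig",pose_fit(o,JIG,0,[550,200,.5]))
o=[(t,"carrier",[247,219],1),(t,"carrier_fin",[249,232],1),(t,"carrier_nose",[246,204],1),(s,"carrier",[288,242],1),(s,"carrier_fin",[300,232],1),(s,"carrier_nose",[265,239],1)]
print("car",pose_fit(o,CAR,0,[450,100,.0]))
o=[(t,"cover",[282,218],1),(t,"cover_handle",[283,217],1),(s,"cover",[293,214],1),(s,"cover_handle",[295,205],1)]
print("cov",pose_fit(o,COV,0,[450,100,.0]))
# cover bosses in montage px, z~17
for p in ([467,319],[480,399]): print(onz(t,[110+p[0]*290/800,90+p[1]*200/552],16))
for p,z in (([308,228],46),([328,318],46)): pass
for n,p,z in (("glue",[255,160],50),("tape",[124,330],10),("loupe",[118,224],15),("toteR",[300,285],112),("plug",[205,232],20),("wtape",[137,410],20)): print(n,onz(t,[110+p[0]*290/800,90+p[1]*200/552],z))
print(get_obs()["time"])
E
```

```text
jig (array([536.93171039, 416.08515136,  19.33678366]), array([[-1.28142377, -1.50889535],
       [ 1.5322782 , -1.14003563],
       [ 0.16924199, -1.50080067],
       [ 0.59440179, -0.73801918],
       [ 1.02872893, -0.36496291],
       [ 0.54856778,  1.82774078],
       [ 0.70426701,  2.64408181]]))
car (array([449.81815165, 265.41693666, 113.21973372]), array([[-0.34237225,  0.55233242],
       [-0.81484759,  0.09916772],
       [-1.53955531, -0.79575342],
       [-2.81077405, -1.89211575],
       [ 1.5252553 , -0.80203547],
       [ 0.69877373, -1.12791487]]))
cov (array([453.53318989, 161.60496216,   0.        ]), array([[ 0.48658242, -0.22635985],
       [ 0.06232173, -0.07418182],
       [ 0.88682131,  1.42867507],
       [-0.63815321,  0.03986798]]))
[487.58317022 170.88184279]
[404.41325293 159.06112299]
glue [652.22079816 388.14537899]
tape [481.52624422 529.83382033]
loupe [593.21574028 536.62163081]
toteR [513.91633817 337.22914729]
plug [582.53001348 443.90262909]
wtape [397.63546473 513.28630242]
1.4
```

```bash
cat >> h.py <<'E'
def tilt_yaw(s):
    M=R.from_quat(s["orientation"]).as_matrix(); return np.arctan2(M[1,0],M[0,0]),M
def plan(wps,obs=None,step=45,astep=.14,start=None):
    """wps: (x,y,z,tool-x yaw,opening,[step]) straight legs; prints rows in tool axes (pure vertical tool)"""
    s=get_obs(); y,M=tilt_yaw(s); p=np.array(s["tool_pos"]) if start is None else np.array(start[:3],float)
    if start is not None: y=start[3]
    rows=[]
    for w in wps:
        st=w[5] if len(w)>5 else step
        d=np.array(w[:3])-p; dy=(w[3]-y+np.pi)%(2*np.pi)-np.pi
        n=max(1,int(np.ceil(max(np.linalg.norm(d)/st,abs(dy)/astep))))
        for i in range(n):
            A=np.array([[np.cos(y),np.sin(y),0],[np.sin(y),-np.cos(y),0],[0,0,-1]])
            l=A.T@(d/n)/1000
            rows.append([0,0,round(-dy/n,4)]+[round(float(v),4) for v in l]+[w[4]]); y+=dy/n
        p=np.array(w[:3],float)
    print(len(rows)); print(str(rows).replace(" ",""))
E
python3 - <<'E'
from h import *
plan([(440,280,230,np.pi,1)])
E
```

```text
9
[[0,0,np.float64(-0.0428),-0.0336,-0.0223,0.0001,1],[0,0,np.float64(-0.0428),-0.0327,-0.0237,0.0001,1],[0,0,np.float64(-0.0428),-0.0316,-0.025,0.0001,1],[0,0,np.float64(-0.0428),-0.0305,-0.0264,0.0001,1],[0,0,np.float64(-0.0428),-0.0294,-0.0277,0.0001,1],[0,0,np.float64(-0.0428),-0.0281,-0.0289,0.0001,1],[0,0,np.float64(-0.0428),-0.0269,-0.0301,0.0001,1],[0,0,np.float64(-0.0428),-0.0256,-0.0312,0.0001,1],[0,0,np.float64(-0.0428),-0.0242,-0.0322,0.0001,1]]
```

Emit:
play_rows(deltas=[[[0, 0, -0.043, -0.0336, -0.0223, 0, 1], [0, 0, -0.043, -0.0327, -0.0237, 0, 1], [0, 0, -0.043, -0.0316, -0.025, 0, 1], [0, 0, -0.043, -0.0305, -0.0264, 0, 1], [0, 0, -0.043, -0.0294, -0.0277, 0, 1], [0, 0, -0.043, -0.0281, -0.0289, 0, 1], [0, 0, -0.043, -0.0269, -0.0301, 0, 1], [0, 0, -0.043, -0.0256, -0.0312, 0, 1], [0, 0, -0.042, -0.0242, -0.0322, 0, 1], [0, 0, 0, 0, 0, 0, 1], [0, 0, 0, 0, 0, 0, 1]]])

```text
time: 2.5
tool_pos: [440.6, 279.6, 231.4]
orientation: [0.001, 1.0, 0.0, -0.0]
wrist_force: [-0.5, -0.2, 0.3]
width: 85.6
grasp_force: 0.0
```

```bash
cat >> h.py <<'E'
def look(things,tag,cams="wrist"):
    s=get_obs(); c=cam(cams,s); im=capture(cams); cv2.imwrite(f"pics/{tag}.png",im); out=[]
    for t in things:
        r=finder.pinpoint(t,cams); print(t,[(np.round(d["centre"],1).tolist(),round(d["p"],2)) for d in r][:3])
        if r and r[0]["p"]>.4: out.append((c,t,np.array(r[0]["centre"]),1))
    return s,c,im,out
E
python3 - <<'E'
from h import *
s,c,im,o=look(list(JIG)+list(CAR)+list(COV),"w1")
print(s["time"],s["tool_pos"],s["orientation"])
import pickle; pickle.dump((c,),open("w1.pkl","wb"))
for m,x0 in ((JIG,[537,416,.487]),(CAR,[450,265,0.05]),(COV,[453,162,-1.43])):
    v,r=pose_fit([q for q in o if q[1] in m],m,0,x0); print(v,r.round(1).tolist())
cv2.imwrite("pics/w1b.png",cv2.resize(im,(800,600),interpolation=cv2.INTER_CUBIC))
E
```

```text
test_jig [([362.0, 226.7], 0.6)]
nest_stop [([382.1, 264.5], 0.95)]
nest_mouth [([357.1, 217.9], 0.66)]
pin_left [([416.5, 235.4], 0.87)]
pin_right [([343.8, 271.2], 0.95)]
carrier [([243.5, 158.6], 0.82), ([360.8, 228.7], 0.15)]
carrier_fin [([244.0, 130.6], 0.86)]
carrier_nose [([377.7, 254.0], 0.68)]
cover [([160.6, 161.7], 0.74)]
cover_handle [([149.4, 166.1], 0.81)]
2.5 [440.55485485 279.61774038 231.41024223] [ 5.59530414e-04  9.99999808e-01  2.58860898e-04 -5.83035940e-05]
[5.33752819e+02 4.14728054e+02 5.24881135e-01] [[-0.5, 1.2], [-0.2, -0.4], [2.1, 1.3], [-3.8, -0.4], [0.9, -1.8]]
[443.76042137 286.1777456    0.49188567] [[17.0, -0.2], [-0.0, 3.4], [-98.5, -61.4]]
[445.39820349 166.33936633  -1.43      ] [[-1.5, -1.4], [1.2, 1.1]]
```

View pics/w1b.png

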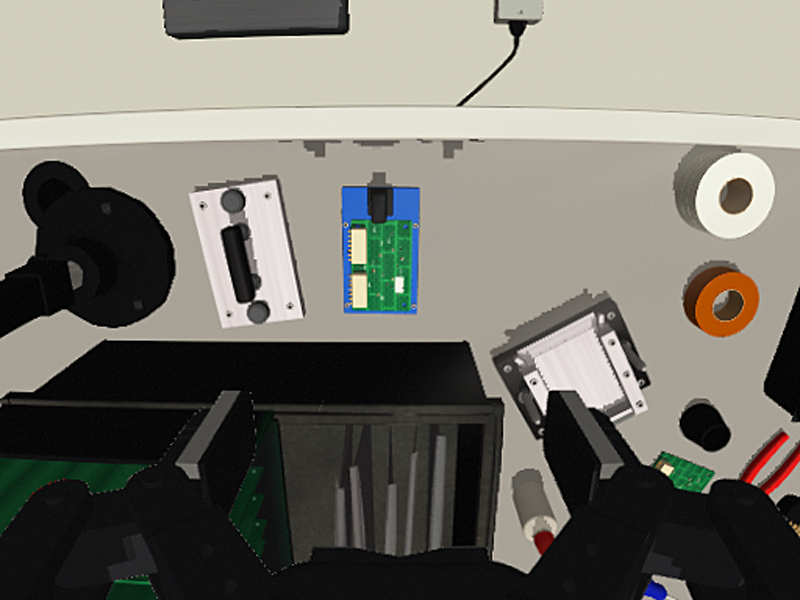

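The picture shows the carrier at (381,250) in the 800x600 view, fin toward the robot, the silver cover left of it (250,255), the jig at (575,370) with its mouth toward upper-left, tape at (723,300), and no other candidates near.

```bash
python3 - <<'E'
from h import *
import pickle
c,=pickle.load(open("w1.pkl","rb"))
f=lambda p,z:onz(c,np.array(p)*.64,z)
K=np.array([f(p,5) for p in ([343,187],[419,187],[418,313],[344,314])]);print(K.round(1).tolist(),K.mean(0))
d=K[[2,3]].mean(0)-K[[0,1]].mean(0);print("car yaw",np.arctan2(d[1],d[0]),np.linalg.norm(d))
K=np.array([f(p,12) for p in ([190,194],[276,178],[303,317],[222,327])]);print(K.round(1).tolist(),K.mean(0))
d=K[[2,3]].mean(0)-K[[0,1]].mean(0);print("cov y dir",np.arctan2(d[1],d[0]),np.linalg.norm(d))
for z in (12,15,18): a,b=f([232,199],z),f([258,312],z); print((a+b)/2,np.arctan2(*(b-a)[::-1]),np.linalg.norm(b-a))
im=cv2.imread("pics/w1.png")
cv2.imwrite("pics/w1c.png",cv2.resize(im[180:290,305:425],None,fx=5,fy=5,interpolation=cv2.INTER_CUBIC))
E
```

```text
[[398.2, 240.1], [398.4, 294.5], [494.1, 294.6], [494.8, 237.6]] [446.3732528  266.69940819]
car yaw -0.012642559748390717 96.21997132300577
[[401.0, 130.8], [390.7, 193.9], [494.6, 207.0], [502.8, 143.4]] [447.2934229  168.76466047]
cov y dir 0.12466954669099993 103.70411481625163
[447.79244027 166.9498848 ] 0.13508528652058585 86.32910563387148
[447.0658735  167.88438794] 0.13508528652424054 85.61405891324749
[446.33930672 168.81889108] 0.1350852865294212 84.89901219265062
```

View pics/w1c.png

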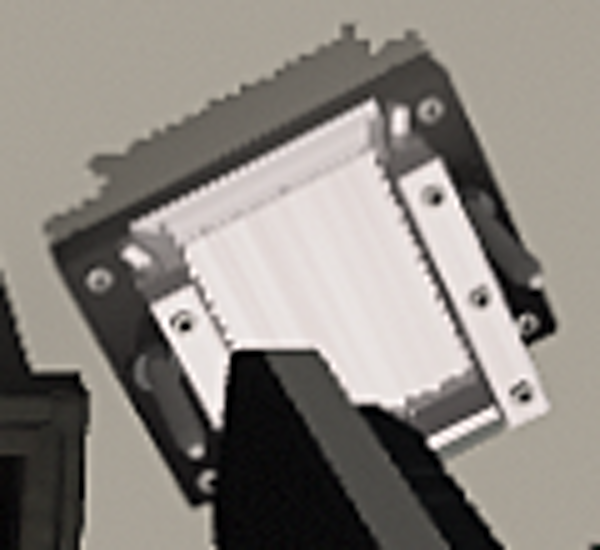

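Crop: the jig's pin tips are at crop (195,452) and (537,282), i.e. px (344.0,270.4) and (412.4,236.4); ramp/mouth at the upper side, back stop lower right, nest empty.

```bash
python3 - <<'E'
from h import *
import pickle
c,=pickle.load(open("w1.pkl","rb"))
r=onz(c,[344,270.4],56);l=onz(c,[412.4,236.4],56)
d=l-r;yaw=np.arctan2(d[1],d[0])-np.pi/2;m=(l+r)/2;print(r,l,np.linalg.norm(d),yaw,"seat",m,"jig",m-5*np.array([np.cos(yaw),np.sin(yaw)]))
# pick carrier: fin at x=-39
y=-0.01;f=np.array([446.4,266.7])-39*np.array([np.cos(y),np.sin(y)]);print(f)
plan([(f[0],f[1],90,np.pi+y,.6),(f[0],f[1],15,np.pi+y,.6,35)])
E
```

```text
[560.40591382 380.15869335] [518.79326272 453.53932726] 84.35834377541988 0.5158614200759417 seat [539.59958827 416.84901031] jig [535.25024767 414.38258854]
[407.40194998 267.0899935 ]
7
[[0,0,np.float64(0.003),0.0082,-0.0033,0.0353,0.6],[0,0,np.float64(0.003),0.0082,-0.0033,0.0353,0.6],[0,0,np.float64(0.003),0.0081,-0.0034,0.0353,0.6],[0,0,np.float64(0.003),0.0081,-0.0034,0.0353,0.6],[0,0,np.float64(-0.0),0.0,0.0,0.025,0.6],[0,0,np.float64(-0.0),0.0,0.0,0.025,0.6],[0,0,np.float64(-0.0),0.0,0.0,0.025,0.6]]
```

Emit:
play_rows(deltas=[[[0, 0, 0.003, 0.0082, -0.0033, 0.0353, 0.6], [0, 0, 0.003, 0.0082, -0.0033, 0.0353, 0.6], [0, 0, 0.003, 0.0081, -0.0034, 0.0353, 0.6], [0, 0, 0.003, 0.0081, -0.0034, 0.0353, 0.6], [0, 0, 0, 0, 0, 0.025, 0.6], [0, 0, 0, 0, 0, 0.025, 0.6], [0, 0, 0, 0, 0, 0.023, 0.6], [0, 0, 0, 0, 0, 0, 0.6], [0, 0, 0, 0, 0, 0, 0], [0, 0, 0, 0, 0, 0, 0], [0, 0, 0, 0, 0, 0, 0], [0, 0, 0, 0, 0, 0, 0], [0, 0, 0, 0, 0, 0, 0]]], newtons=40)

```text
time: 4.35
tool_pos: [409.0, 267.4, 19.0]
orientation: [0.005, 1.0, 0.001, 0.001]
wrist_force: [-0.1, 0.2, 6.4]
width: 9.1
grasp_force: 41.4
```

Emit:
play_rows(deltas=[[[0, 0, 0, 0, 0, -0.02, 0], [0, 0, 0, 0, 0, -0.03, 0], [0, 0, 0, 0, 0, -0.04, 0], [0, 0, 0, 0, 0, 0, 0], [0, 0, 0, 0, 0, 0, 0]]])

```text
time: 4.85
tool_pos: [408.2, 267.1, 108.2]
orientation: [0.005, 1.0, 0.001, 0.001]
wrist_force: [-1.0, 0.1, -1.2]
width: 9.2
grasp_force: 40.4
```

```bash
python3 - <<'E'
from h import *
s,c,im,o=look(["carrier","carrier_fin","carrier_nose"],"s2","side")
print(s["time"],s["tool_pos"],s["orientation"],s["wrist_force"],s["width"])
im2=capture("wrist")
a=cv2.resize(im[180:320,230:370],(560,560),interpolation=cv2.INTER_CUBIC)[:, :400]
b=cv2.resize(im2,(400,300))
cv2.imwrite("pics/w2.png",im2)
a=cv2.resize(im[190:310,235:345],(400,436),interpolation=cv2.INTER_CUBIC);b=cv2.resize(im2[60:384,120:420],(400,432))
cv2.imwrite("pics/s2b.png",np.hstack([a[:432],b]))
E
```

```text
carrier [([287.6, 210.4], 0.73)]
carrier_fin [([242.7, 264.8], 0.62), ([300.1, 202.4], 0.57)]
carrier_nose [([266.8, 208.4], 0.86)]
4.85 [408.16017029 267.08278115 108.20902126] [5.41868949e-03 9.99984572e-01 5.74565926e-04 1.07829403e-03] [-0.99864767  0.09651545 -1.23888625] 9.177849192115557
```

View pics/s2b.png

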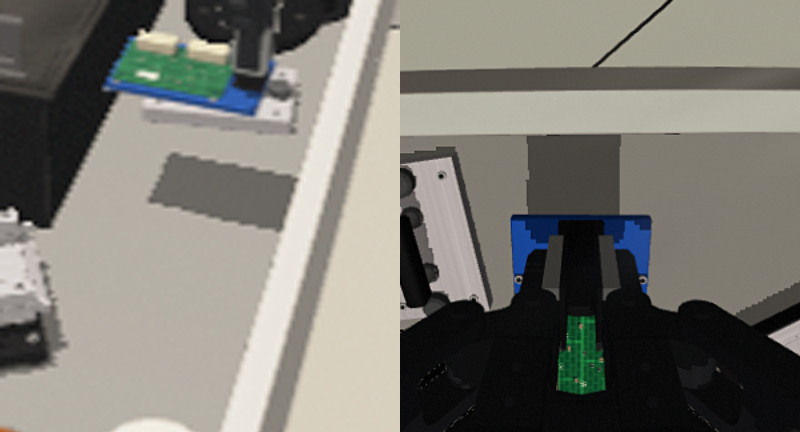

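The carrier hangs level from the fin (side panel: slab from (108,88) to (270,105); wrist panel: rear slab corners at (511,216), (651,216)).

```bash
python3 - <<'E'
from h import *
w=cam("wrist");sd=cam("side")
for z in (89,91,94,97): 
    a=onz(w,[203.25,222],z);b=onz(w,[308.25,222],z);print(z,a,b,np.linalg.norm(a-b), "mid",(a+b)/2)
nose=[266.8,208.4]
for z in (85,90,95):print("nose",onz(sd,nose,z))
# side panel slab-top corners: near-left(nose,+y) (108,88), near-right(rear,+y) (252,115)?
for p in ((108,88),(255,113)):
    q=[235+p[0]*110/400,190+p[1]*120/436]
    for z in (89,94,97):print(p,z,onz(sd,q,z))
E
```

```text
89 [395.58953529 238.82944164] [396.23829798 294.67247683] 55.846803600759834 mid [395.91391664 266.75095923]
91 [394.72043501 239.18899021] [395.36105097 294.33078571] 55.14551658074708 mid [395.04074299 266.75988796]
94 [393.41678459 239.72831308] [394.04518045 293.81824902] 54.093586050728085 mid [393.73098252 266.77328105]
97 [392.11313416 240.26763595] [392.72930993 293.30571234] 53.04165552070912 mid [392.42122205 266.78667414]
nose [496.03862735 265.77974953]
nose [493.95498239 272.48263693]
nose [491.87133743 279.18552432]
(108, 88) 89 [492.23583374 294.18683335]
(108, 88) 94 [490.17341268 300.66072831]
(108, 88) 97 [488.93596004 304.54506529]
(255, 113) 89 [399.58188798 292.62930889]
(255, 113) 94 [398.44015517 299.11868075]
(255, 113) 97 [397.75511549 303.01230388]
```

```bash
python3 - <<'E'
from h import *
j=np.array([535.25,414.4]);u=np.array([np.cos(.516),np.sin(.516)]);p=j-139*u;print(p)
plan([(p[0],p[1],100,np.pi+.516,0,40),(p[0],p[1],25,np.pi+.516,0,40)])
E
```

```text
[414.34783442 345.81671955]
6
[[0,0,np.float64(-0.1317),-0.0018,0.0199,0.0013,0],[0,0,np.float64(-0.1317),-0.0044,0.0195,0.0013,0],[0,0,np.float64(-0.1317),-0.0069,0.0188,0.0013,0],[0,0,np.float64(-0.1317),-0.0093,0.0177,0.0013,0],[0,0,np.float64(-0.0),0.0,0.0,0.0375,0],[0,0,np.float64(-0.0),0.0,0.0,0.0375,0]]
```

Emit:
play_rows(deltas=[[[0, 0, -0.1317, -0.0018, 0.0199, 0.0013, 0], [0, 0, -0.1317, -0.0044, 0.0195, 0.0013, 0], [0, 0, -0.1317, -0.0069, 0.0188, 0.0013, 0], [0, 0, -0.1317, -0.0093, 0.0177, 0.0013, 0], [0, 0, 0, 0, 0, 0.0375, 0], [0, 0, 0, 0, 0, 0.0375, 0], [0, 0, 0, 0, 0, 0, 0], [0, 0, 0, 0, 0, 0, 0]]])

```text
time: 5.9
tool_pos: [414.7, 345.8, 26.0]
orientation: [-0.255, 0.967, -0.0, -0.002]
wrist_force: [-0.2, -0.6, -0.5]
width: 9.3
grasp_force: 40.6
```

Emit:
play_rows(deltas=[[[0, 0, 0, 0, 0, 0.002, 0], [0, 0, 0, 0, 0, 0.002, 0], [0, 0, 0, 0, 0, 0, 0]]])

```text
time: 6.2
tool_pos: [416.2, 346.7, 24.0]
orientation: [-0.255, 0.967, 0.0, 0.001]
wrist_force: [0.1, 0.4, -1.4]
width: 9.1
grasp_force: 40.6
```

Emit:
play_rows(deltas=[[[0, 0, 0, 0, 0, 0.001, 0], [0, 0, 0, 0, 0, 0, 0], [0, 0, 0, 0, 0, 0, 0]]])

```text
time: 6.5
tool_pos: [415.6, 346.4, 22.1]
orientation: [-0.255, 0.967, 0.0, 0.0]
wrist_force: [-0.9, 0.3, -0.6]
width: 9.1
grasp_force: 40.6
```

Emit:
play_rows(deltas=[[[0, 0, 0, 0, 0, 0.001, 0], [0, 0, 0, 0, 0, 0.001, 0], [0, 0, 0, 0, 0, 0, 0], [0, 0, 0, 0, 0, 0, 0]]])

```text
time: 6.9
tool_pos: [415.6, 346.4, 19.8]
orientation: [-0.255, 0.967, -0.0, -0.0]
wrist_force: [-0.5, 0.2, -1.2]
width: 9.3
grasp_force: 40.6
```

Emit:
play_rows(deltas=[[[0, 0, 0, 0, 0, 0.0015, 0], [0, 0, 0, 0, 0, 0.0015, 0], [0, 0, 0, 0, 0, 0, 0], [0, 0, 0, 0, 0, 0, 0]]])

```text
time: 7.3
tool_pos: [415.9, 346.7, 18.8]
orientation: [-0.255, 0.967, -0.0, -0.0]
wrist_force: [-4.2, -2.3, 11.3]
width: 9.2
grasp_force: 42.2
```

Emit:
play_rows(deltas=[[[0, 0, 0, 0, 0, -0.015, 0], [0, 0, 0, 0, 0, -0.0165, 0], [0, 0, 0, 0, 0, 0, 0], [0, 0, 0, -0.006, 0, 0, 0], [0, 0, 0, -0.006, 0, 0, 0], [0, 0, 0, 0, 0, 0, 0], [0, 0, 0, 0, 0, 0, 0]]])

```text
time: 8.0
tool_pos: [425.8, 352.1, 47.6]
orientation: [-0.255, 0.967, -0.0, -0.001]
wrist_force: [0.7, -0.3, -0.4]
width: 9.3
grasp_force: 40.6
```

```bash
python3 - <<'E'
from h import *
s=get_obs();print(s["time"],s["tool_pos"],s["orientation"],s["wrist_force"])
a=capture("side");b=capture("wrist");t=capture("top")
cv2.imwrite("pics/s3.png",a);cv2.imwrite("pics/w3.png",b);cv2.imwrite("pics/t3.png",t)
A=cv2.resize(a[215:305,190:290],(400,360),interpolation=cv2.INTER_CUBIC);B=cv2.resize(b[120:384,100:420],(400,330));T=cv2.resize(t[160:230,170:270],(343,240),interpolation=cv2.INTER_CUBIC)
o=np.zeros((600,800,3),np.uint8);o[:360,:400]=A;o[:330,400:]=B;o[360:600,:343]=T;cv2.imwrite("pics/m3.png",o)
E
```

```text
8.0 [425.81484808 352.10243835  47.58701869] [-2.55093260e-01  9.66916159e-01 -2.21963750e-04 -7.22267863e-04] [ 0.70777573 -0.27179477 -0.35111585]
```

View pics/m3.png

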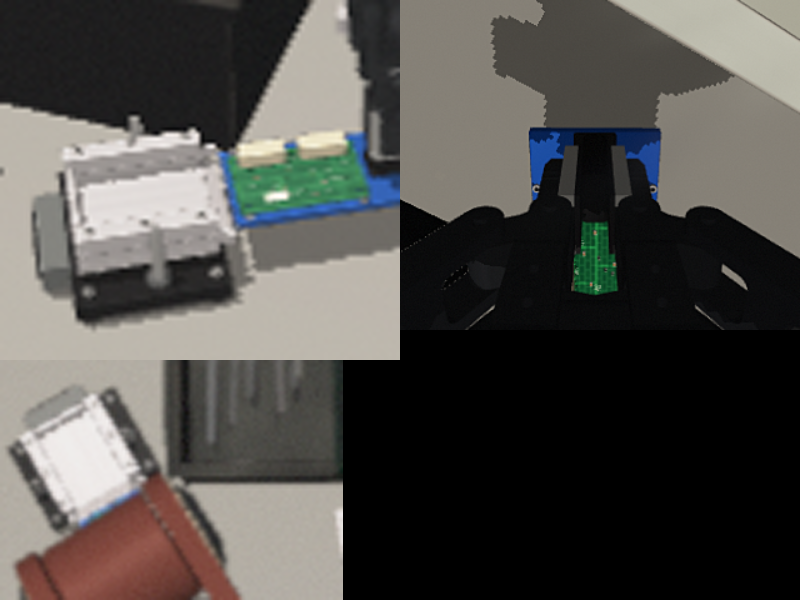

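The side view shows the slab level, its nose at the mouth guides and in line with the rails. Insert slowly.

Emit:
play_rows(deltas=[[[0, 0, 0, -0.005, 0, 0, 0], [0, 0, 0, -0.005, 0, 0, 0], [0, 0, 0, -0.005, 0, 0, 0], [0, 0, 0, -0.005, 0, 0, 0], [0, 0, 0, 0, 0, 0, 0], [0, 0, 0, 0, 0, 0, 0]]])

```text
time: 8.75
tool_pos: [443.6, 362.2, 48.3]
orientation: [-0.255, 0.967, 0.0, 0.0]
wrist_force: [-0.0, 0.5, -1.5]
width: 8.9
grasp_force: 40.5
```

Emit:
play_rows(deltas=[[[0, 0, 0, -0.008, 0, 0, 0], [0, 0, 0, -0.008, 0, 0, 0], [0, 0, 0, -0.008, 0, 0, 0], [0, 0, 0, -0.008, 0, 0, 0], [0, 0, 0, 0, 0, 0, 0], [0, 0, 0, 0, 0, 0, 0]]])

```text
time: 9.35
tool_pos: [471.6, 378.2, 48.3]
orientation: [-0.255, 0.967, 0.0, 0.0]
wrist_force: [0.2, -0.4, -1.7]
width: 8.9
grasp_force: 40.5
```

Emit:
play_rows(deltas=[[[0, 0, 0, -0.009, 0, 0, 0], [0, 0, 0, -0.009, 0, 0, 0], [0, 0, 0, -0.008, 0, 0, 0], [0, 0, 0, -0.003, 0, 0, 0], [0, 0, 0, -0.003, 0, 0, 0], [0, 0, 0, 0, 0, 0, 0], [0, 0, 0, 0, 0, 0, 0]]])

```text
time: 10.05
tool_pos: [496.0, 392.0, 47.0]
orientation: [-0.255, 0.967, -0.002, -0.005]
wrist_force: [-8.8, -6.6, 2.2]
width: 9.0
grasp_force: 41.2
```

Emit:
play_rows(deltas=[[[0, 0, 0, -0.002, 0, 0, 0], [0, 0, 0, -0.002, 0, 0, 0], [0, 0, 0, 0, 0, 0, 0]]])

```text
time: 10.35
tool_pos: [496.2, 392.1, 45.8]
orientation: [-0.256, 0.967, -0.003, -0.01]
wrist_force: [-18.2, -12.1, 8.0]
width: 9.0
grasp_force: 41.9
```

```bash
python3 - <<'E'
from h import *
s=get_obs();print(s["time"],s["tool_pos"],s["orientation"],s["wrist_force"])
a=capture("side");b=capture("wrist")
cv2.imwrite("pics/s4.png",a)
A=cv2.resize(a[215:305,180:290],(733,600),interpolation=cv2.INTER_CUBIC);cv2.imwrite("pics/m4.png",A)
E
```

```text
10.35 [496.2277675  392.082388    45.83386241] [-0.25553952  0.96674613 -0.00310095 -0.00958429] [-18.1633525 -12.1009094   8.0206822]
```

View pics/m4.png

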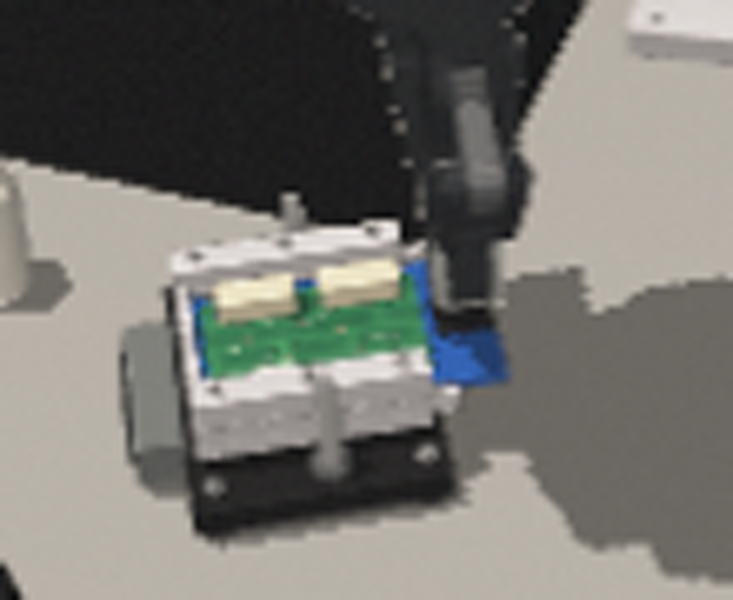

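The carrier is in the rails, nose against the back wall (slab visible left at (200,335)), hard stop felt. Release and rise.

Emit:
play_rows(deltas=[[[0, 0, 0, 0.003, 0, 0, 0], [0, 0, 0, 0, 0, 0, 0], [0, 0, 0, 0, 0, 0, 0.4], [0, 0, 0, 0, 0, 0, 0.4], [0, 0, 0, 0, 0, 0, 0.4], [0, 0, 0, 0, 0, 0, 0.4], [0, 0, 0, 0, 0, -0.03, 0.4], [0, 0, 0, 0, 0, -0.04, 0.4], [0, 0, 0, 0, 0, -0.04, 0.4], [0, 0, 0, 0, 0, -0.03, 0.4], [0, 0, 0, 0, 0, 0, 0.4]]])

```text
time: 11.55
tool_pos: [503.1, 396.2, 195.8]
orientation: [-0.255, 0.967, 0.002, 0.006]
wrist_force: [0.7, 0.6, 0.5]
width: 33.8
grasp_force: 0.0
```

```bash
python3 - <<'E'
from h import *
s,c,im,o=look(["carrier_fin","carrier_nose","pin_left","pin_right","nest_stop"],"w5")
print(s["time"],s["tool_pos"],s["orientation"])
v,r=pose_fit([q for q in o if q[1] in JIG],JIG,0,[535,414,.516]);print(v,r.round(1).tolist())
import pickle;pickle.dump((c,),open("w5.pkl","wb"))
cv2.imwrite("pics/w5b.png",cv2.resize(im,(800,600),interpolation=cv2.INTER_CUBIC))
# to cover
plan([(447,167.5,170,np.pi+.135,.7)])
E
```

```text
carrier_fin [([254.8, 170.2], 0.78)]
carrier_nose [([257.1, 239.1], 0.61)]
pin_left [([300.9, 219.5], 0.6)]
pin_right [([207.3, 217.5], 0.68)]
nest_stop [([254.3, 234.0], 0.91), ([257.1, 196.5], 0.17)]
11.55 [503.10253555 396.2320717  195.82197703] [-0.25516292  0.96687911  0.00178483  0.00578659]
[5.35035235e+02 4.15002433e+02 4.92515840e-01] [[-1.4, -0.6], [3.0, -0.4], [-0.1, 5.3]]
6
[[0,0,np.float64(0.0635),0.0261,-0.0285,0.0027,0.7],[0,0,np.float64(0.0635),0.0243,-0.0301,0.0027,0.7],[0,0,np.float64(0.0635),0.0223,-0.0316,0.0027,0.7],[0,0,np.float64(0.0635),0.0203,-0.0329,0.0027,0.7],[0,0,np.float64(0.0635),0.0181,-0.0342,0.0027,0.7],[0,0,np.float64(0.0635),0.0159,-0.0352,0.0027,0.7]]
```

View pics/w5b.png

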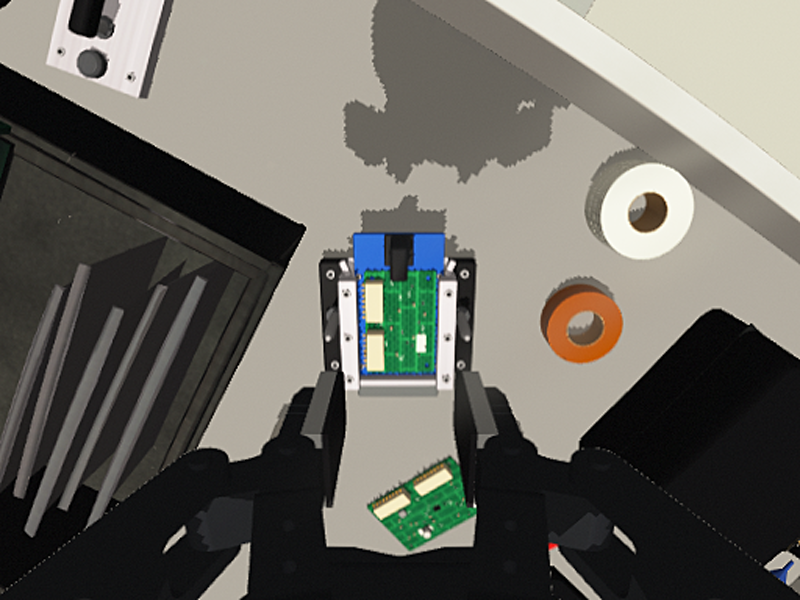

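```bash
python3 - <<'E'
import cv2
im=cv2.imread("pics/w5.png")
cv2.imwrite("pics/w5c.png",cv2.resize(im[185:255,200:310],None,fx=7,fy=7,interpolation=cv2.INTER_CUBIC))
E
```

View pics/w5c.png

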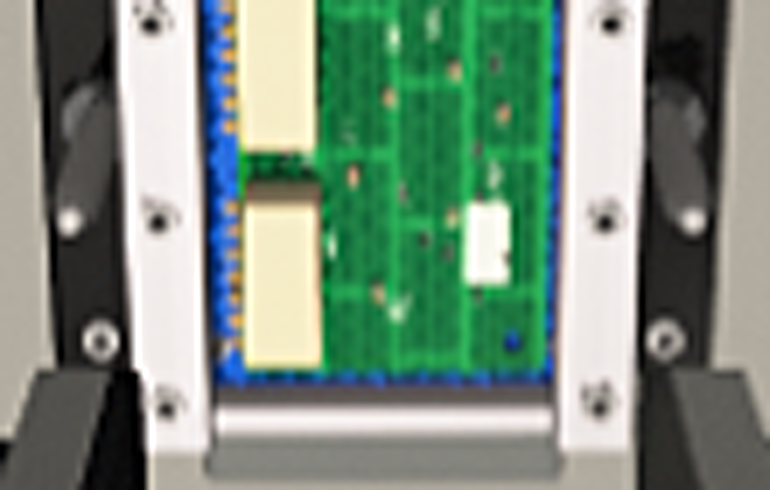

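Emit:
play_rows(deltas=[[[0, 0, 0.0635, 0.0261, -0.0285, 0.0027, 0.7], [0, 0, 0.0635, 0.0243, -0.0301, 0.0027, 0.7], [0, 0, 0.0635, 0.0223, -0.0316, 0.0027, 0.7], [0, 0, 0.0635, 0.0203, -0.0329, 0.0027, 0.7], [0, 0, 0.0635, 0.0181, -0.0342, 0.0027, 0.7], [0, 0, 0.0635, 0.0159, -0.0352, 0.0027, 0.7], [0, 0, 0, 0, 0, 0, 0.7], [0, 0, 0, 0, 0, 0, 0.7]]])

```text
time: 12.65
tool_pos: [447.4, 167.5, 171.1]
orientation: [-0.067, 0.998, 0.0, -0.001]
wrist_force: [0.4, 0.2, -0.3]
width: 59.8
grasp_force: 0.0
```

Pin tips at crop (69,220) and (693,220); the carrier's leading edge at crop row 380 meets the dark face of the back stop.

```bash
python3 - <<'E'
from h import *
import pickle
c,=pickle.load(open("w5.pkl","rb"))
r=onz(c,[200+69.5/7-.4,185+220/7-.4],56);l=onz(c,[200+693/7-.4,185+220/7-.4],56)
d=l-r;yaw=np.arctan2(d[1],d[0])-np.pi/2;m=(l+r)/2;u=np.array([np.cos(yaw),np.sin(yaw)]);n=np.array([-u[1],u[0]]);j=m-5*u
print(np.linalg.norm(d),yaw,"seat",m,"jig",j)
for nm,p,z in (("rearL",[353,234.5],33),("rearR",[446,234],33),("wall top?",[385/7,0],46)):
    if nm[0]=="r": q=onz(c,np.array(p)*.64-.2,z)-j; print(nm,q@u,q@n)
for nm,p,z in (("lead edge",[385,380],33),("wallfoot",[385,404],33),("wallfoot28",[385,404],28),("railend",[170,448],46),("railend",[598,448],46)):
    q=onz(c,[200+p[0]/7-.4,185+p[1]/7-.4],z)-j;print(nm,q@u,q@n)
s,c,im,o=look(["cover","cover_handle"],"w6")
print(s["tool_pos"])
v,r=pose_fit(o,COV,0,[447,167,-1.43]);print(v,r.tolist())
cv2.imwrite("pics/w6b.png",cv2.resize(im[60:384,100:412],(578,600),interpolation=cv2.INTER_CUBIC))
E
```

```text
83.72832374454548 0.5144238659246909 seat [538.11569122 415.68575319] jig [533.7628095  413.22558638]
rearL -53.236276240181795 -26.916511927062228
rearR -53.55881816519491 29.574110233416686
lead edge 40.83596407293411 0.47718334714259847
wallfoot 44.848914282872656 0.47623579725403103
wallfoot28 47.50655630640541 0.47223413324737545
railend 45.12142770060392 -30.54366490666764
railend 45.12903800389344 31.229149901188023
cover [([36.2, 299.8], 0.89)]
cover_handle [([254.9, 176.5], 0.91), ([16.3, 316.5], 0.91)]
[447.44223975 167.53741088 171.11649822]
[448.26544226 165.84545112  -1.43      ] [[216.83101425540093, -130.46385803500306], [-2.079814559623543, 2.1859201609502463]]
```

```bash
python3 - <<'E'
from h import *
c=cam("wrist");im=cv2.imread("pics/w6.png");g=cv2.cvtColor(im,cv2.COLOR_BGR2GRAY)
print("handle",onz(c,[254.9,176.5],33.5))
# plate: bright region around centre
q=proj(c,[447,167.5,12])[0];print(q)
hsv=cv2.cvtColor(im,cv2.COLOR_BGR2HSV);
for th in (170,185,200):
    m=(g>th).astype(np.uint8);m[:, :150]=0;m[:,360:]=0
    m=cv2.morphologyEx(m,cv2.MORPH_CLOSE,np.ones((25,25)))
    n,L,st,ce=cv2.connectedComponentsWithStats(m);k=L[int(q[1]),int(q[0])]
    if k==0: continue
    r=cv2.minAreaRect(np.argwhere(L==k)[:,::-1].astype(np.float32)); b=cv2.boxPoints(r)
    K=np.array([onz(c,p,12) for p in b]);print(th,st[k],K.round(1).tolist(),K.mean(0))
for n,y in (("b+",42),("b-",-42)):
    pw=np.array([447+y*np.cos(.135),167.5+y*np.sin(.135),16]);p=proj(c,pw)[0].astype(int)
    w=cv2.medianBlur(g,3)[p[1]-22:p[1]+23,p[0]-22:p[0]+23]
    C=cv2.HoughCircles(w,cv2.HOUGH_GRADIENT,1,20,param1=80,param2=10,minRadius=6,maxRadius=14)
    if C is not None:
        for a in C[0][:2]: print(n,p,a,onz(c,p-22+a[:2],16))
E
```

```text
handle [447.04078732 168.79163504]
[253.57520522 170.18902107]
170 [  150     0   210   248 40856] [[543.8, 70.8], [309.6, 59.8], [285.6, 236.6], [514.3, 288.2]] [413.32989603 163.83627374]
185 [  150     0   210   248 40496] [[543.8, 70.8], [309.6, 59.8], [285.6, 236.6], [514.3, 288.2]] [413.32989603 163.83627374]
200 [  150     0   210   239 26141] [[533.3, 70.5], [309.6, 59.8], [285.6, 236.6], [504.1, 285.7]] [408.12789782 163.13344452]
b+ [253 212] [23.5 24.5  8.2] [490.62400418 174.29574804]
b- [253 126] [20.5 24.5 12.2] [407.3292136  160.27814231]
```

```bash
python3 - <<'E'
from h import *
plan([(447.7,168.3,60,np.pi+.14,.5),(447.7,168.3,16,np.pi+.14,.5,30)])
E
```

```text
5
[[0,0,np.float64(-0.0013),0.0002,-0.0002,0.0373,0.5],[0,0,np.float64(-0.0013),0.0002,-0.0002,0.0373,0.5],[0,0,np.float64(-0.0013),0.0002,-0.0002,0.0373,0.5],[0,0,np.float64(-0.0),0.0,0.0,0.022,0.5],[0,0,np.float64(-0.0),0.0,0.0,0.022,0.5]]
```

Emit:
play_rows(deltas=[[[0, 0, -0.001, 0, 0.0002, 0.037, 0.5], [0, 0, -0.001, 0, 0.0002, 0.037, 0.5], [0, 0, -0.001, 0, 0.0002, 0.037, 0.5], [0, 0, 0, 0, 0, 0.022, 0.5], [0, 0, 0, 0, 0, 0.021, 0.5], [0, 0, 0, 0, 0, 0, 0.5], [0, 0, 0, 0, 0, 0, 0], [0, 0, 0, 0, 0, 0, 0], [0, 0, 0, 0, 0, 0, 0], [0, 0, 0, 0, 0, 0, 0]]], newtons=60)

```text
time: 13.8
tool_pos: [449.4, 169.3, 20.0]
orientation: [-0.069, 0.998, 0.0, 0.002]
wrist_force: [0.6, 0.7, 4.7]
width: 10.5
grasp_force: 61.8
```

Emit:
play_rows(deltas=[[[0, 0, 0, 0, 0, 0, 0], [0, 0, 0, 0, 0, 0, 0]]])

```text
time: 14.0
tool_pos: [449.4, 169.3, 20.0]
orientation: [-0.069, 0.998, 0.001, 0.002]
wrist_force: [-0.9, 1.2, 6.2]
width: 10.4
grasp_force: 62.1
```

Emit:
play_rows(deltas=[[[0, 0, 0, 0, 0, -0.02, 0], [0, 0, 0, 0, 0, -0.035, 0], [0, 0, 0, 0, 0, -0.045, 0], [0, 0, 0, 0, 0, -0.03, 0], [0, 0, 0, 0, 0, 0, 0], [0, 0, 0, 0, 0, 0, 0]]])

```text
time: 14.6
tool_pos: [447.5, 168.6, 147.5]
orientation: [-0.069, 0.998, -0.0, -0.0]
wrist_force: [0.3, -0.1, -3.9]
width: 10.8
grasp_force: 60.8
```

```bash
python3 - <<'E'
from h import *
s=get_obs();print(s["time"],s["tool_pos"],s["orientation"],s["wrist_force"],s["width"])
im=capture("wrist");cv2.imwrite("pics/w7.png",im);sd=capture("side");cv2.imwrite("pics/s7.png",sd)
A=cv2.resize(im[100:384,130:385],(500,557),interpolation=cv2.INTER_CUBIC);B=cv2.resize(sd[120:260,240:340],(300,420),interpolation=cv2.INTER_CUBIC)
o=np.zeros((600,800,3),np.uint8);o[:557,:500]=A;o[:420,500:]=B;cv2.imwrite("pics/m7.png",o)
E
```

```text
14.6 [447.45821482 168.58203833 147.50115734] [-6.89125065e-02  9.97622677e-01 -9.31873977e-05 -2.26792948e-04] [ 0.33154701 -0.08906375 -3.92269002] 10.751652602798341
```

View pics/m7.png

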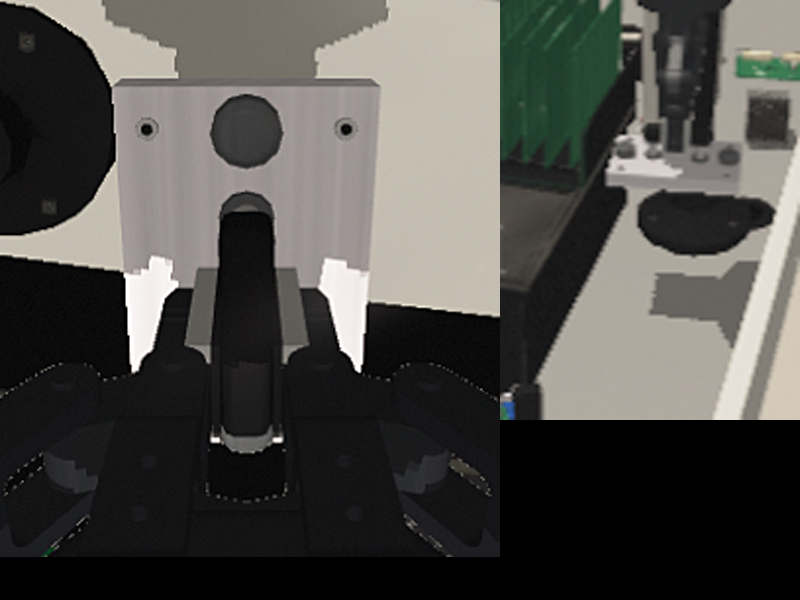

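The cover hangs level and square to the fingers; near top edge of the plate from (115,86) to (380,86) in the left panel, boss at (246,130).

```bash
python3 - <<'E'
from h import *
c=cam("wrist");s=get_obs();T=R.from_quat(s["orientation"]).as_matrix();f=lambda x,y:np.array([130+x*.51-.25,100+y*.51-.25])
for dz in (6,8,10,12):
    a,b=[T.T@(np.append(onz(c,f(x,86),s["tool_pos"][2]-dz),s["tool_pos"][2]-dz)-s["tool_pos"]) for x in (115,380)]
    print(dz,a.round(1),b.round(1),np.linalg.norm(a-b).round(1))
    a,b=[T.T@(np.append(onz(c,f(x,128),s["tool_pos"][2]-dz),s["tool_pos"][2]-dz)-s["tool_pos"]) for x in (147,346)];print("  screws",a.round(1),b.round(1))
for bz in (0,2,4,6,8):
    a=T.T@(np.append(onz(c,f(246,130),s["tool_pos"][2]-bz),s["tool_pos"][2]-bz)-s["tool_pos"]);print("boss top",-bz,a.round(1))
E
```

```text
6 [ 54.2 -30.6   6.3] [54.1 31.9  6.3] 62.5
  screws [ 44.  -23.4   6.2] [44.  24.3  6.2]
8 [ 53.8 -31.    8.3] [53.8 32.3  8.3] 63.3
  screws [ 43.5 -23.7   8.2] [43.5 24.6  8.2]
10 [ 53.5 -31.4  10.3] [53.4 32.8 10.3] 64.1
  screws [ 43.  -24.1  10.2] [43.  24.9 10.2]
12 [ 53.1 -31.8  12.3] [53.1 33.2 12.3] 65.0
  screws [ 42.5 -24.4  12.2] [42.5 25.3 12.2]
boss top 0 [44.9  0.3  0.2]
boss top -2 [44.5  0.3  2.2]
boss top -4 [44.   0.3  4.2]
boss top -6 [43.5  0.3  6.2]
boss top -8 [43.   0.3  8.2]
```

```bash
python3 - <<'E'
from h import *
plan([(447.5,330,147.5,np.pi+.14-.8,0,30),(538.9,414.5,140,2.085,0,30),(538.9,414.5,82,2.085,0,20)])
E
```

```text
14
[[0,0,np.float64(0.133),-0.0039,0.0267,-0.0004,0],[0,0,np.float64(0.133),-0.0004,0.027,-0.0004,0],[0,0,np.float64(0.133),0.0032,0.0268,-0.0004,0],[0,0,np.float64(0.133),0.0067,0.0261,-0.0004,0],[0,0,np.float64(0.133),0.0101,0.025,-0.0004,0],[0,0,np.float64(0.133),0.0134,0.0234,-0.0004,0],[0,0,np.float64(0.0793),-0.0041,0.0246,0.0015,0],[0,0,np.float64(0.0793),-0.0021,0.0248,0.0015,0],[0,0,np.float64(0.0793),-0.0001,0.0249,0.0015,0],[0,0,np.float64(0.0793),0.0018,0.0248,0.0015,0],[0,0,np.float64(0.0793),0.0038,0.0246,0.0015,0],[0,0,np.float64(-0.0),0.0,0.0,0.0193,0],[0,0,np.float64(-0.0),0.0,0.0,0.0193,0],[0,0,np.float64(-0.0),0.0,0.0,0.0193,0]]
```

Emit:
play_rows(deltas=[[[0, 0, 0.133, -0.0039, 0.0267, 0, 0], [0, 0, 0.133, -0.0004, 0.027, 0, 0], [0, 0, 0.133, 0.0032, 0.0268, 0, 0], [0, 0, 0.133, 0.0067, 0.0261, 0, 0], [0, 0, 0.133, 0.0101, 0.025, 0, 0], [0, 0, 0.133, 0.0134, 0.0234, 0, 0], [0, 0, 0.0793, -0.0041, 0.0246, 0, 0], [0, 0, 0.0793, -0.0021, 0.0248, 0, 0], [0, 0, 0.0793, -0.0001, 0.0249, 0, 0], [0, 0, 0.0793, 0.0018, 0.0248, 0, 0], [0, 0, 0.0793, 0.0038, 0.0246, 0, 0], [0, 0, 0, 0, 0, 0, 0], [0, 0, 0, 0, 0, 0.02, 0], [0, 0, 0, 0, 0, 0.02, 0], [0, 0, 0, 0, 0, 0.02, 0], [0, 0, 0, 0, 0, 0, 0], [0, 0, 0, 0, 0, 0, 0]]])

```text
time: 16.4
tool_pos: [539.3, 414.2, 86.1]
orientation: [0.504, 0.864, -0.002, -0.001]
wrist_force: [0.2, 1.5, -2.7]
width: 10.5
grasp_force: 60.7
```

```bash
python3 - <<'E'
from h import *
s=get_obs();print(s["time"],s["tool_pos"],s["wrist_force"],s["width"],tilt_yaw(s)[0])
plan([(538.9,414.5,s["tool_pos"][2],2.085,0)])
s,c,im,o=look(["pin_left","pin_right","cover","test_jig"],"s8","side")
E
```

```text
16.4 [539.29559381 414.18174151  86.08743831] [ 0.15060862  1.46037715 -2.7478588 ] 10.488617177976701 2.085437172869997
1
[[0,0,np.float64(0.0004),0.0005,-0.0002,0.0,0]]
pin_left [([225.7, 269.4], 0.68), ([209.7, 268.1], 0.56)]
pin_right []
cover [([224.2, 248.3], 0.92)]
test_jig [([228.5, 275.9], 0.8), ([176.0, 313.2], 0.23)]
```

Emit:
play_rows(deltas=[[[0, 0, 0, 0.0004, -0.0002, 0.004, 0], [0, 0, 0, 0, 0, 0.004, 0], [0, 0, 0, 0, 0, 0.003, 0], [0, 0, 0, 0, 0, 0.002, 0], [0, 0, 0, 0, 0, 0, 0], [0, 0, 0, 0, 0, 0, 0]]])

```text
time: 17.25
tool_pos: [540.3, 415.4, 75.1]
orientation: [0.504, 0.864, -0.0, -0.0]
wrist_force: [1.8, 0.6, -2.0]
width: 10.5
grasp_force: 60.8
```

Emit:
play_rows(deltas=[[[0, 0, 0, 0, 0, 0.002, 0], [0, 0, 0, 0, 0, 0.002, 0], [0, 0, 0, 0, 0, 0, 0], [0, 0, 0, 0, 0, 0, 0]]])

```text
time: 17.65
tool_pos: [540.3, 415.4, 71.1]
orientation: [0.504, 0.864, -0.0, -0.0]
wrist_force: [-0.6, 0.0, -2.5]
width: 10.6
grasp_force: 60.8
```

Emit:
play_rows(deltas=[[[0, 0, 0, 0, 0, 0.002, 0], [0, 0, 0, 0, 0, 0.002, 0], [0, 0, 0, 0, 0, 0.001, 0], [0, 0, 0, 0, 0, 0, 0], [0, 0, 0, 0, 0, 0, 0]]])

```text
time: 18.15
tool_pos: [540.4, 415.4, 66.2]
orientation: [0.504, 0.864, 0.0, 0.0]
wrist_force: [-0.9, -0.7, -3.0]
width: 10.4
grasp_force: 60.9
```

Emit:
play_rows(deltas=[[[0, 0, 0, 0, 0, 0.001, 0], [0, 0, 0, 0, 0, 0.001, 0], [0, 0, 0, 0, 0, 0, 0], [0, 0, 0, 0, 0, 0, 0]]])

```text
time: 18.55
tool_pos: [540.4, 415.5, 65.0]
orientation: [0.504, 0.864, 0.0, 0.0]
wrist_force: [-4.2, -3.1, 5.5]
width: 10.6
grasp_force: 61.9
```

Emit:
play_rows(deltas=[[[0, 0, 0, 0, -0.001, 0.001, 0], [0, 0, 0, 0, 0, 0.001, 0], [0, 0, 0, 0, 0, 0.001, 0], [0, 0, 0, 0, 0, 0.001, 0], [0, 0, 0, 0, 0, 0, 0], [0, 0, 0, 0, 0, 0, 0]]], newtons=90)

```text
time: 19.15
tool_pos: [540.5, 415.5, 62.0]
orientation: [0.504, 0.864, 0.001, 0.001]
wrist_force: [-2.6, -1.2, 7.9]
width: 10.0
grasp_force: 92.5
```

Emit:
play_rows(deltas=[[[0, 0, 0, 0, -0.0005, 0.001, 0], [0, 0, 0, 0, 0, 0.001, 0], [0, 0, 0, 0, 0, 0.001, 0], [0, 0, 0, 0, 0, 0.001, 0], [0, 0, 0, 0, 0, 0, 0], [0, 0, 0, 0, 0, 0, 0]]])

```text
time: 19.75
tool_pos: [540.6, 415.6, 60.1]
orientation: [0.504, 0.864, 0.002, 0.001]
wrist_force: [-4.8, -2.8, 15.1]
width: 9.9
grasp_force: 93.6
```

Emit:
play_rows(deltas=[[[0, 0, 0, 0, -0.0005, 0.001, 0], [0, 0, 0, 0, 0, 0.001, 0], [0, 0, 0, 0, 0, 0.001, 0], [0, 0, 0, 0, 0, 0, 0], [0, 0, 0, 0, 0, 0, 0]]])

```text
time: 20.25
tool_pos: [540.7, 415.6, 60.0]
orientation: [0.504, 0.864, 0.002, 0.001]
wrist_force: [-11.1, -6.2, 26.8]
width: 10.1
grasp_force: 95.2
```

```bash
python3 - <<'E'
from h import *
s=get_obs();print(s["tool_pos"],s["wrist_force"],np.abs(s["qvel"]).max())
print(workorder.hand_in())
E
```

```text
[540.69676981 415.6406713   59.9920278 ] [-11.14108564  -6.16707198  26.78612601] 0.0030078720559534545
the job is handed in; nothing more can be done
None
```

I slid the carrier into the jig rails until it hit a hard stop and let go of it. I then lowered the cover over both pins and pressed it down about 6 mm to the bottom, with about 27 N on the wrist. I handed the job in at about 20 s while still holding the cover down. The hand-in gave no verdict, and I took no picture after seating the cover, so its fit rests on the heights and forces I measured.

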